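# Set a cassette guide lane to its stepped gauge with the eccentric

### The arm

A 6-joint arm with a two-finger parallel gripper is mounted at the origin on a cart in front of the work surface, level with it; the furniture and walls round the work are solid. World frame = base frame: x ahead of the robot, y to its left, z up, the work surface at z = 0. Lengths are in m, angles in degrees, forces in N, time in s.
With the tool pointing down it reaches from about 0.3 to 0.75 m from the base axis. Payload 8.5 kg.
Tool frame: the origin (TCP) lies on the mounting face of the last link; the fingertips stand 173 mm ahead of it and the grasp point (between the pads) lies 155 mm ahead of it (env.tips_ahead is the distance from the TCP to the fingertips, in m); z points along the fingers, x is the direction in which the jaws open and shut, and the axes are right-handed (so a half turn about z gives the same grasp; the last joint's range is limited). The gripper opens to 85 mm and grips with 20 to 120 N. Pads are 22 mm wide; open, the fingers measure 114 mm over their backs; the gripper's body (76 mm by 85 mm) begins 54 mm behind the grasp point. The pads swing forward as they close: fully open they stand 13 mm farther back than shut.
Start: joints at [-87.451, 21.807, 74.336, -0, 83.858, -12.336], TCP at [0.141, -0.532, 0.405] pointing down, gripper open.
Joint ranges: [-178.18, 178.18], [-50.72, 133.34], [12.68, 142.11], [-81.47, 261.47], [9.98, 163.14], [-165.26, 165.26]. Speed limits (degrees/s): [136.94, 136.94, 180, 180, 180, 180].

### API

Orientations are given as a 3x3 rotation matrix whose columns are the frame's x, y, z axes.
In Python, from rig import env gives the robot as it stands. The module is installed in compiled form; this text tells all that it offers.
- The arm moves only by the tool step_arm, never from a script. Its argument "increments" is a list of rows, each an object of numbers: "x", "y", "z": the shift along the tool's x, y, z in cm; "wx", "wy", "wz": the turn, a rotation vector about the tool's x, y, z in rad; "gripper": the finger opening in cm, from 0 to 8.54. A call has 1 to 20 rows; each row shifts and turns the commanded pose from where the row before left it, along the tool's axes as they then stand; what a row does not reach is not made up. A row lasts 1/10 s, in which the tool goes at most 50 mm and 8.59 degrees, less where a joint would pass 70% of its speed; a pose out of reach is approached as far as the arm can. A call with a gripper value outside its range is refused whole. The fingers move at their own pace and stop on an object; "newtons" is the grip in N (left out, the last holds). Time passes only in rows, so rows that do not move let the fingers close. It gives the time, the measured TCP pose, the force and the opening at its end, in the units of the state.
- env.observe(): the state, without advancing time (a new reading comes with each control period).
- env.get_image(name): name is "side" or "top"; returns a dict with "color" (400x640x3 uint8, blue, green, red), "camera_matrix" (3x3 intrinsics, pixels), "distortion" ([k1, k2, p1, p2, k3] as OpenCV has them; the pictures are not rectified), "rvec" (rotation vector, rad) and "tvec" (3), from world to camera coordinates, as OpenCV has them. Camera axes: x right, y down, z forward; pixel columns grow to the right and rows downward; lengths in m; the calibration is good to about 2 mm. A picture is of the moment at which its call begins. There is no depth.
- env.close_job(): hands the job in, once; it reports no verdict.
The state is a dict: "time_s": time; "q": joint angles; "qvel": joint speeds; "joint_efforts": joint torques, N m; "position": TCP position; "tool_rot": TCP orientation; "ft_force": force on the tool from outside, world axes, zero at the start; "wrist_torque": the same for the moment, N m; "grip_width": finger opening in m.
Only numpy, scipy, OpenCV 4.12 (cv2) and the standard library are available. Lean on these libraries where they do the work, as an engineer would, in place of code of your own. Each camera call takes 0.05 s, during which the arm holds its last target. There are 200 camera calls.

### The job

Turn the eccentric's handle so that the blue rail closes the cassette lane to fit the orange stepped gauge: the narrow end must slide in easily, with 1 to 4 mm of side play. Then take the gauge by its tab and slide it gently, without forcing it, nose first into the open end of the lane along its bed until its wide shoulder rests against the ends of the rails, and leave it there, let go. Do not disturb the three sample jars behind the gauge.

Things in the scene. Friction and masses are not known exactly. Their poses are not given: they have to be found in the camera images.
- lane_base: grey base plate (175 x 100 mm, plus a pad for the eccentric), fixed; origin on the worktop, its top (the lane's bed) 12 mm higher. +x: the way the gauge slides in; +y: from the fence to the rail and the eccentric. The bed runs from x = -115 to +60 mm; fence and rail stand on it from x = -45 (the mouth) to +45 mm, 28 mm high; before the mouth the bed is bare
- lane_mouth (a point): point on the bed at x = -45 mm, y = 0 of lane_base, same axes. The lane's middle is not at y = 0 but half-way between fence_face and rail_face. A steel hold-down finger, 45 to 52 mm above the worktop, crosses the lane 70 to 80 mm beyond the mouth, on a post behind the fence: the 20 mm high gauge goes under it, from the mouth only
- fence_face (a point): dark fixed fence: point on its inner face at the mouth end, 14 mm above the bed, axes as lane_base. The fence is bolted at about y = -30 mm of lane_base, up to 3 mm either way from one set-up to another
- rail_face (a point): blue sliding rail: point on its inner face at the mouth end, 14 mm above the bed, axes as lane_base. The lane's gap is its distance from fence_face along y
- eccentric_pivot (a point): upright axis of the eccentric, at x = 0, y = 62 mm of lane_base, given 78 mm above the worktop
- handle_grip (a point): centre of the black round upright post (diameter 18 mm, from 52 to 98 mm above the worktop) at the end of the eccentric's steel lever, 70 mm from the pivot; the point is 78 mm above the worktop
- eccentric (a joint): turn of the eccentric, rad, 0 to 2.3, counter-clockwise seen from above; starts at 0 to 0.3, lane too wide. At 0 the post lies, seen from the pivot, 0.5 rad clockwise of lane_base's +x. The rail moves in by 10 mm per rad; at 0 its face is at y = +33 mm of lane_base. About 5 N at the post turns it; it stays where left
- gauge_tab (a point): orange stepped gauge with an aluminium tab: the point is the grasp point of the tab, 44 mm above the gauge's underside, 30 mm behind the shoulder; axes: x to the nose, z up. The tab is 44 mm long along x, 18 mm thick along y, and reaches from 20 to 59 mm above the underside. The gauge weighs 0.2 to 0.33 kg
- gauge_shoulder (a point): point on the gauge's underside, mid-width, in the plane of the shoulder; axes as gauge_tab. In front of it the narrow end, 48 mm wide, 20 mm high, reaches 80 mm to a half-round nose; behind it the wide end, 58 mm wide, 20 mm high, reaches back 60 mm
- sample_jar_8: sample jar with black lid, 45 mm wide, 61 mm high, origin under its centre; a bystander
- sample_jar_9: another such jar, a bystander
- sample_jar_10: another such jar, a bystander

How it is judged (in metres and radians):
On the way:
1. the lane is set to the gauge while the gauge is still outside it (y of rail_face in the frame of fence_face between 0.0485 and 0.0525 m and horizontal distance between gauge_shoulder and lane_mouth above 0.079 m), for 0.2 s.
At the end, for the whole second after the job is handed in: The lane's gap is 48.5 to 52.5 mm (the 48 mm gauge with 0.5 to 4.5 mm play); the gauge lies flat on the bed, nose inside the lane, its shoulder at the mouth within 4 mm, let go and at rest (y of rail_face in the frame of fence_face between 0.0485 and 0.0525 m and x of gauge_shoulder in the frame of lane_mouth between -0.004 and 0.003 m and y of gauge_shoulder in the frame of lane_mouth between -0.015 and 0.006 m and z of gauge_shoulder in the frame of lane_mouth between -0.002 and 0.003 m and angle between gauge_shoulder's own z axis and vertical below 0.08 rad and angle between the x axis of gauge_shoulder and the x axis of lane_mouth, either way round below 0.12 rad and linear speed of gauge below 0.01 m/s and velocity of joint eccentric between -0.05 and 0.05 rad/s); the robot touches nothing.
It fails at once if the gauge is forced against the rails (more than 40 N) (contact force between gauge and guide_rail above 40 N or contact force between gauge and fence above 40 N).
It fails at once if a sample jar is shifted or tipped (distance of any of sample_jar_8, sample_jar_9, sample_jar_10 from where it was at the start of the episode above 0.02 m or angle between any of sample_jar_8, sample_jar_9, sample_jar_10's own z axis and vertical above 0.5 rad).
It also fails if it takes over 58 s, if anything falls off the work surface, if the arm or the gripper's body presses on something with over 40 N, if the wrist force passes 120 N, or if a joint passes its speed limit or range.

## Working session

There is one attempt and no reset: what is moved stays moved. The work goes in short steps, Python scripts to look and compute and a tool call to move; the robot and the scene stay as the last step left them, time stands still between calls to the robot, and variables do not carry over. Pictures are saved under pics/ and viewed, about 8 in all and at most 12, crops included, and the job is handed in when it is done.

Besides the shell and the picture viewer there is one more tool, called by a JSON object that holds its "fn" and its "kwargs", one argument or row to a line. step_arm: Moves the arm, as the interface text tells. Its arguments: {"type":"object","properties":{"increments":{"type":"array"},"newtons":{"type":"number"}},"required":["increments"]}

```bash
mkdir -p pics
cat > h.py <<'E'
import numpy as np, cv2
from rig import env
def snap(name):
    d=env.get_image(name); return d
def ray(d,uv):
    K=np.array(d["camera_matrix"]);D=np.array(d["distortion"])
    R=cv2.Rodrigues(np.array(d["rvec"],float))[0];t=np.array(d["tvec"],float).ravel()
    n=cv2.undistortPoints(np.array(uv,float).reshape(-1,1,2),K,D).reshape(-1,2)
    v=np.c_[n,np.ones(len(n))]@R
    return -R.T@t, v
def onz(d,uv,z):
    c,v=ray(d,uv); return c+v*((z-c[2])/v[:,2])[:,None]
def proj(d,P):
    return cv2.projectPoints(np.array(P,float).reshape(-1,1,3),np.array(d["rvec"],float),np.array(d["tvec"],float),np.array(d["camera_matrix"]),np.array(d["distortion"]))[0].reshape(-1,2)
E
python3 - <<'E'
from h import *
for n in("top","side"):
    d=snap(n);cv2.imwrite(f"pics/{n}0.png",d["color"]);print(n,ray(d,[[320,200]]))
o=env.observe();print(o)
E
```

```text
top (array([ 0.39486617, -0.05470484,  0.93800791]), array([[ 0.16245752,  0.00869394, -0.98679651]]))
side (array([0.10677216, 0.66800935, 0.50918946]), array([[ 0.46003051, -0.77265535, -0.43765864]]))
{'time_s': 0.1, 'q': array([-8.74502091e+01,  2.18362822e+01,  7.43789945e+01, -2.58846081e-04,
        8.38581729e+01, -1.23360159e+01]), 'qvel': array([ 0.01052542, -0.09701911, -0.18067223, -0.02395242,  0.00537671,
        0.01259469]), 'joint_efforts': array([ 2.48287753e-03, -4.49218118e+01, -2.31655616e+01, -2.24639834e-04,
        3.67286615e-03,  5.08786869e-06]), 'position': array([ 0.14128452, -0.53149723,  0.40418966]), 'tool_rot': array([[ 2.56893828e-01, -9.66439629e-01, -6.15175763e-05],
       [-9.66438819e-01, -2.56893694e-01,  1.28046774e-03],
       [-1.25329825e-03, -2.69491286e-04, -9.99999178e-01]]), 'ft_force': array([-0.40422538, -0.72972422,  0.7985911 ]), 'wrist_torque': array([-0.02055391,  0.03167756, -0.00038457]), 'grip_width': 0.08549850230235512}
```

View pics/top0.png

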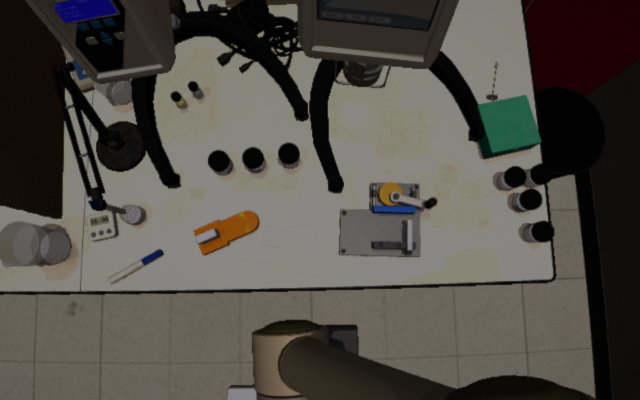

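View pics/side0.png

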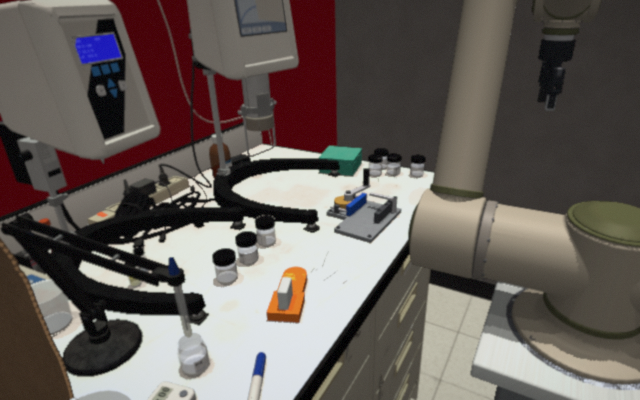

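The top view shows the lane at about (340–420, 183–257) with its mouth to the left, the post at (431,203), the gauge at (193–259, 210–254) with its nose to the right, and the jars at (220,162), (253,159) and (289,154). Next I'll zoom in and take measurements.

Run:
```python
from h import *
d=snap("top");im=d["color"];s=snap("side");np.save("pics/t.npy",im)
cv2.imwrite("pics/z1.png",cv2.resize(im[170:270,320:450],None,fx=6,fy=5.9,interpolation=cv2.INTER_CUBIC))
hsv=cv2.cvtColor(im,cv2.COLOR_BGR2HSV)
# orange gauge
m=cv2.inRange(hsv,(5,150,80),(22,255,255)); m[:, 290:]=0
n,l,st,c=cv2.connectedComponentsWithStats(m);i=1+np.argmax(st[1:,4]);m=(l==i).astype(np.uint8)
cn=max(cv2.findContours(m,0,2)[0],key=cv2.contourArea)[:,0].astype(float)
P=onz(d,cn,0.02)[:,:2]
r=cv2.minAreaRect((P*1000).astype(np.float32));print("gauge rect mm",r)
# grey base
roi=im[170:270,320:450];g=cv2.cvtColor(im,cv2.COLOR_BGR2GRAY)
mb=((g<150)&(g>60)&(hsv[...,1]<60)).astype(np.uint8);mb[:, :330]=0;mb[:,430:]=0;mb[:175]=0;mb[265:]=0
cn=max(cv2.findContours(mb,0,2)[0],key=cv2.contourArea)[:,0]
print("base px",cv2.boundingRect(cn))
mm=cv2.inRange(hsv,(100,120,50),(130,255,255));mm[:, :350]=0;mm[:175]=0;mm[230:]=0;mm[:,440:]=0
cb=max(cv2.findContours(mm,0,2)[0],key=cv2.contourArea);print("blue",cv2.minAreaRect(cb),onz(d,cv2.boxPoints(cv2.minAreaRect(cb)),0.04).round(4))
px=[[340,209],[340,254],[419.5,257],[431,203],[390,193]]
for p,z in zip(px,[.012,.012,.012,.098,.05]):print(p,onz(d,[p],z).round(4))
print("jars",onz(d,[[220,162],[253,159],[289,154]],.061).round(3))
```

```text
gauge rect mm ((485.62579345703125, 154.79913330078125), (58.18358612060547, 139.1009063720703), 22.041160583496094)
base px (330, 175, 100, 90)
blue ((394.0, 208.5), (7.0, 42.0), 90.0) [[ 0.529  -0.1594  0.04  ]
 [ 0.5266 -0.2493  0.04  ]
 [ 0.5115 -0.2484  0.04  ]
 [ 0.5139 -0.1587  0.04  ]]
[340, 209] [[ 0.5262 -0.0899  0.012 ]]
[340, 254] [[ 0.4282 -0.0868  0.012 ]]
[419.5, 257] [[ 0.4168 -0.2586  0.012 ]]
[431, 203] [[ 0.5213 -0.2693  0.098 ]]
[390, 193] [[ 0.5522 -0.1954  0.05  ]]
jars [[0.627 0.163 0.061]
 [0.631 0.093 0.061]
 [0.64  0.016 0.061]]
```

View pics/z1.png

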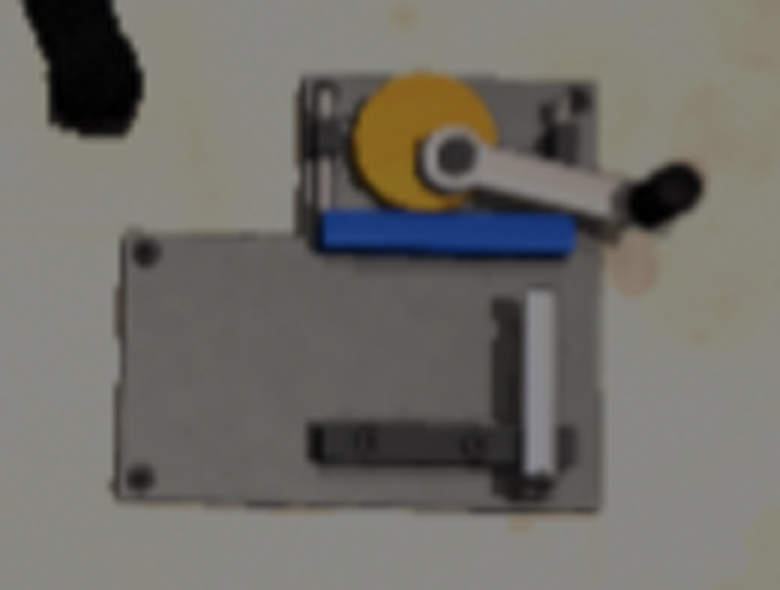

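The zoom shows the rail's bed edge running along about (320–573, 252–258) zoom px, the fence's inner top edge at about y=422, and the base corners at (122,235), (118,497) and (600,510). I'll refine these to sub-pixel lines.

```bash
cat >> h.py <<'E'
def edge(ch,a,b,lo,hi,vert=True,sign=0):
    """sub-pixel step edge in columns a..b between rows lo..hi (vert) or transposed; robust line; returns 2 points"""
    g=cv2.GaussianBlur(ch.astype(np.float32),(3,3),0.7); g=g if vert else g.T; pts=[]
    for u in range(a,b):
        p=np.diff(g[lo:hi,u]); q=np.abs(p) if sign==0 else np.clip(p*sign,0,None)
        k=int(np.argmax(q)); off=0
        if 0<k<len(q)-1:
            den=q[k-1]-2*q[k]+q[k+1]; off=0.5*(q[k-1]-q[k+1])/den if den else 0
        pts.append((u,lo+k+.5+off))
    pts=np.array(pts,np.float32)
    vx,vy,x0,y0=cv2.fitLine(pts,cv2.DIST_HUBER,0,.01,.01).ravel()
    f=lambda u:y0+(u-x0)*vy/vx
    res=np.median(np.abs(pts[:,1]-f(pts[:,0])))
    o=np.array([[a,f(a)],[b-1,f(b-1)]]); return (o if vert else o[:,::-1]),res
E
cat > lane.py <<'E'
from h import *
def lane(d,draw=None):
    im=d["color"];g=cv2.cvtColor(im,cv2.COLOR_BGR2GRAY);out={}
    b=im[...,0].astype(float)-im[...,2]
    out["front"]=edge(g,346,414,249,260,sign=1),.012
    out["left"]=edge(g,214,248,335,345,False,sign=-1),.012
    out["right"]=edge(g,218,248,415,424,False,sign=1),.012
    out["fence"]=edge(g,376,400,238,245,sign=-1),.04
    out["railbed"]=edge(b,377,412,209,224,sign=-1),.012
    W={}
    for k,((p,r),z) in out.items():
        w=onz(d,p,z);W[k]=w[:,:2];print(k,p.round(1).tolist(),"res",r.round(2),w[:,:2].round(4).tolist(),"ang",np.degrees(np.arctan2(*(w[1]-w[0])[1::-1])).round(1))
    return W
if __name__=="__main__":
    d=snap("top");W=lane(d)
    m=W["front"][1]-W["front"][0];ex=m/np.linalg.norm(m);ey=np.array([-ex[1],ex[0]])
    off=lambda k,e:(W[k]@e).mean()
    ox=(off("left",ex)+115e-3);ox2=off("right",ex)-60e-3;oy=off("front",ey)+.05
    print("ex",ex,"yaw",np.degrees(np.arctan2(ex[1],ex[0])),"ox",ox,ox2)
    O=ex*(ox+ox2)/2+ey*oy;print("O",O)
    print("fence y",off("fence",ey)-oy,"rail y",off("railbed",ey)-oy,"gap",off("railbed",ey)-off("fence",ey))
    pv=O+ey*.062;print("pivot",pv)
    hsv=cv2.cvtColor(d["color"],cv2.COLOR_BGR2HSV)
    # post top: dark blob
    g=cv2.cvtColor(d["color"],cv2.COLOR_BGR2GRAY);mk=(g<45).astype(np.uint8);mk[:, :422]=0;mk[:,440:]=0;mk[:190]=0;mk[215:]=0
    c=max(cv2.findContours(mk,0,2)[0],key=cv2.contourArea);print("post blob",cv2.boundingRect(c))
    for p in ([433.5,200.5],):
        w=onz(d,[p],.098)[0,:2];v=w-pv;print("post top",w,"r",np.linalg.norm(v),"theta",np.arctan2(v@ey,v@ex)+.5)
    # gauge
    m=cv2.inRange(hsv,(5,150,80),(22,255,255));m[:,290:]=0
    c=max(cv2.findContours(m,0,2)[0],key=cv2.contourArea)[:,0].astype(float)
    r=cv2.minAreaRect((onz(d,c,.02)[:,:2]*1000).astype(np.float32));print("gauge",r)
    x,y,w,h=cv2.boundingRect(c.astype(np.int32));sub=g[y:y+h,x:x+w];s=hsv[y:y+h,x:x+w,1]
    t=((s<70)&(sub>90)).astype(np.uint8);mm=cv2.erode(cv2.drawContours(np.zeros_like(g),[cv2.convexHull(c.astype(np.int32))],-1,1,-1),np.ones((7,7)))[y:y+h,x:x+w]
    t=t*mm;cc=max(cv2.findContours(t,0,2)[0],key=cv2.contourArea)[:,0].astype(float)+[x,y]
    print("tab top px",cc.mean(0),cv2.minAreaRect((onz(d,cc,.059)[:,:2]*1000).astype(np.float32)))
    cv2.imwrite("pics/z2.png",cv2.resize(d["color"][200:264,183:273],None,fx=8,fy=8,interpolation=cv2.INTER_CUBIC))
E
python3 lane.py
```

```text
front [[346.0, 255.4], [413.0, 256.9]] res 0.16 [[0.4248, -0.0996], [0.4174, -0.2445]] ang -92.9
left [[339.1, 214.0], [338.2, 247.0]] res 0.27 [[0.5152, -0.0875], [0.4434, -0.0834]] ang 176.8
right [[419.5, 218.0], [420.2, 247.0]] res 0.11 [[0.5016, -0.2635], [0.4383, -0.2615]] ang 178.2
fence [[376.0, 240.7], [399.0, 241.3]] res 0.07 [[0.4529, -0.1624], [0.4503, -0.2109]] ang -93.0
railbed [[377.0, 211.5], [411.0, 212.7]] res 0.08 [[0.5185, -0.1708], [0.5139, -0.2455]] ang -93.5
ex [-0.05090275 -0.99870361] yaw -92.91777347378721 ox 0.17592207225386985 0.17823522235213063
O [ 0.469661   -0.20124657]
fence y -0.018788317215586325 rail y 0.046841513480091634 gap 0.06562983069567796
pivot [ 0.53158062 -0.20440254]
post blob (424, 198, 13, 11)
post top [ 0.52620728 -0.27465553] r 0.0704581747133112 theta 0.4745877332841035
gauge ((485.623046875, 154.79718017578125), (58.18675231933594, 139.10012817382812), 22.035884857177734)
tab top px [206.78787879 234.87878788] ((473.08154296875, 188.36602783203125), (16.594219207763672, 33.677433013916016), 22.018495559692383)
```

View pics/z2.png

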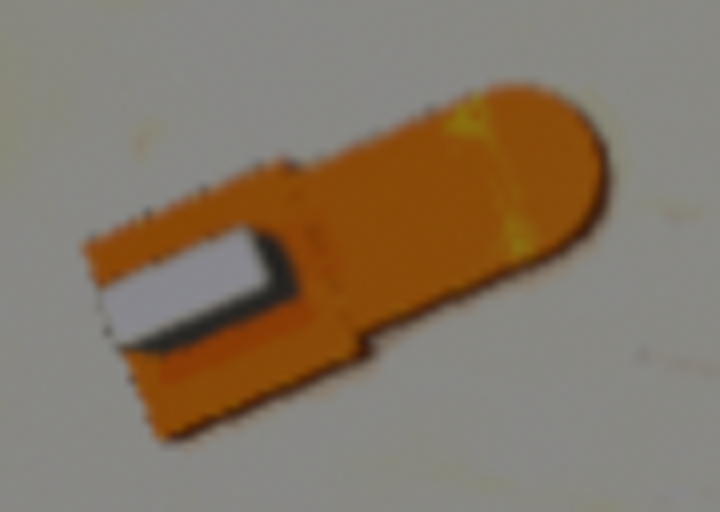

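{"fn": "step_arm", "kwargs": {
  "increments": [
    {"x":-1.16,"y":-3.37},
    {"x":-1.16,"y":-3.37},
    {"x":-1.16,"y":-3.37},
    {"x":-1.16,"y":-3.37},
    {"x":-1.16,"y":-3.37},
    {"x":-1.16,"y":-3.37},
    {"x":-1.16,"y":-3.37},
    {"x":-1.16,"y":-3.37},
    {"x":-1.16,"y":-3.37},
    {"x":-1.16,"y":-3.37},
    {"x":-1.16,"y":-3.37},
    {"x":-1.16,"y":-3.37},
    {"x":-1.16,"y":-3.37},
    {"wz":-0.142},
    {"wz":-0.142},
    {"wz":-0.142},
    {"wz":-0.142},
    {"wz":-0.142},
    {"wz":-0.142},
    {"wz":-0.142}
  ]
}}

```text
invalid input at $.increments[0]: expected keys x, y, z, wx, wy, wz, gripper
```

{"fn": "step_arm", "kwargs": {
  "increments": [
    {"x":-1.16,"y":-3.37,"z":0,"wx":0,"wy":0,"wz":0,"gripper":8.5},
    {"x":-1.16,"y":-3.37,"z":0,"wx":0,"wy":0,"wz":0,"gripper":8.5},
    {"x":-1.16,"y":-3.37,"z":0,"wx":0,"wy":0,"wz":0,"gripper":8.5},
    {"x":-1.16,"y":-3.37,"z":0,"wx":0,"wy":0,"wz":0,"gripper":8.5},
    {"x":-1.16,"y":-3.37,"z":0,"wx":0,"wy":0,"wz":0,"gripper":8.5},
    {"x":-1.16,"y":-3.37,"z":0,"wx":0,"wy":0,"wz":0,"gripper":8.5},
    {"x":-1.16,"y":-3.37,"z":0,"wx":0,"wy":0,"wz":0,"gripper":8.5},
    {"x":-1.16,"y":-3.37,"z":0,"wx":0,"wy":0,"wz":0,"gripper":8.5},
    {"x":-1.16,"y":-3.37,"z":0,"wx":0,"wy":0,"wz":0,"gripper":8.5},
    {"x":-1.16,"y":-3.37,"z":0,"wx":0,"wy":0,"wz":0,"gripper":8.5},
    {"x":-1.16,"y":-3.37,"z":0,"wx":0,"wy":0,"wz":0,"gripper":8.5},
    {"x":-1.16,"y":-3.37,"z":0,"wx":0,"wy":0,"wz":0,"gripper":8.5},
    {"x":-1.16,"y":-3.37,"z":0,"wx":0,"wy":0,"wz":0,"gripper":8.5},
    {"x":0,"y":0,"z":0,"wx":0,"wy":0,"wz":-0.142,"gripper":8.5},
    {"x":0,"y":0,"z":0,"wx":0,"wy":0,"wz":-0.142,"gripper":8.5},
    {"x":0,"y":0,"z":0,"wx":0,"wy":0,"wz":-0.142,"gripper":8.5},
    {"x":0,"y":0,"z":0,"wx":0,"wy":0,"wz":-0.142,"gripper":8.5},
    {"x":0,"y":0,"z":0,"wx":0,"wy":0,"wz":-0.142,"gripper":8.5},
    {"x":0,"y":0,"z":0,"wx":0,"wy":0,"wz":-0.142,"gripper":8.5},
    {"x":0,"y":0,"z":0,"wx":0,"wy":0,"wz":-0.142,"gripper":8.5}
  ]
}}

```text
time_s: 2.25
position: [0.5259, -0.2732, 0.4046]
tool_rot: [[0.952, -0.306, -0.0], [-0.306, -0.952, 0.0], [-0.0, -0.0, -1.0]]
ft_force: [-0.6, 0.6, 0.1]
grip_width: 0.0851
```

{"fn": "step_arm", "kwargs": {
  "increments": [
    {"x":0,"y":0,"z":3.4,"wx":0,"wy":0,"wz":0,"gripper":8.5},
    {"x":0,"y":0,"z":3.4,"wx":0,"wy":0,"wz":0,"gripper":8.5},
    {"x":0,"y":0,"z":3.4,"wx":0,"wy":0,"wz":0,"gripper":8.5},
    {"x":0,"y":0,"z":3.4,"wx":0,"wy":0,"wz":0,"gripper":8.5},
    {"x":0,"y":0,"z":3.4,"wx":0,"wy":0,"wz":0,"gripper":8.5},
    {"x":0,"y":0,"z":0,"wx":0,"wy":0,"wz":0,"gripper":8.5},
    {"x":0,"y":0,"z":0,"wx":0,"wy":0,"wz":0,"gripper":1.2},
    {"x":0,"y":0,"z":0,"wx":0,"wy":0,"wz":0,"gripper":1.2},
    {"x":0,"y":0,"z":0,"wx":0,"wy":0,"wz":0,"gripper":1.2},
    {"x":0,"y":0,"z":0,"wx":0,"wy":0,"wz":0,"gripper":1.2},
    {"x":0,"y":0,"z":0,"wx":0,"wy":0,"wz":0,"gripper":1.2},
    {"x":0,"y":0,"z":0,"wx":0,"wy":0,"wz":0,"gripper":1.2},
    {"x":0,"y":0,"z":0,"wx":0,"wy":0,"wz":0,"gripper":1.2},
    {"x":0,"y":0,"z":0,"wx":0,"wy":0,"wz":0,"gripper":1.2}
  ],
  "newtons": 25
}}

```text
time_s: 3.65
position: [0.5259, -0.2733, 0.2357]
tool_rot: [[0.95, -0.312, 0.001], [-0.312, -0.95, -0.001], [0.001, 0.001, -1.0]]
ft_force: [-3.2, 0.6, 5.3]
grip_width: 0.0172
```

{"fn": "step_arm", "kwargs": {
  "increments": [
    {"x":0.7,"y":-0.035,"z":0,"wx":0,"wy":0,"wz":-0.1,"gripper":1.2},
    {"x":0.7,"y":-0.035,"z":0,"wx":0,"wy":0,"wz":-0.1,"gripper":1.2},
    {"x":0.7,"y":-0.035,"z":0,"wx":0,"wy":0,"wz":-0.1,"gripper":1.2},
    {"x":0.7,"y":-0.035,"z":0,"wx":0,"wy":0,"wz":-0.1,"gripper":1.2}
  ]
}}

```text
time_s: 4.05
position: [0.5534, -0.2756, 0.2356]
tool_rot: [[0.996, 0.087, -0.002], [0.087, -0.996, 0.003], [-0.002, -0.003, -1.0]]
ft_force: [-7.1, 9.2, 10.6]
grip_width: 0.0177
```

{"fn": "step_arm", "kwargs": {
  "increments": [
    {"x":0.7,"y":-0.035,"z":0,"wx":0,"wy":0,"wz":-0.1,"gripper":1.2},
    {"x":0.7,"y":-0.035,"z":0,"wx":0,"wy":0,"wz":-0.1,"gripper":1.2},
    {"x":0.7,"y":-0.035,"z":0,"wx":0,"wy":0,"wz":-0.1,"gripper":1.2},
    {"x":0.7,"y":-0.035,"z":0,"wx":0,"wy":0,"wz":-0.1,"gripper":1.2},
    {"x":0,"y":0,"z":0,"wx":0,"wy":0,"wz":0,"gripper":1.2}
  ]
}}

```text
time_s: 4.55
position: [0.58, -0.2665, 0.2355]
tool_rot: [[0.884, 0.468, -0.004], [0.468, -0.884, 0.005], [-0.001, -0.006, -1.0]]
ft_force: [-8.5, 13.9, 13.0]
grip_width: 0.0171
```

Run:
```python
from h import *
d=snap("top");np.savez("pics/t1.npz",**d)
cv2.imwrite("pics/z3.png",cv2.resize(d["color"][176:256,335:435],None,fx=8,fy=7.5,interpolation=cv2.INTER_CUBIC))
```

```text
(no output)
```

View pics/z3.png

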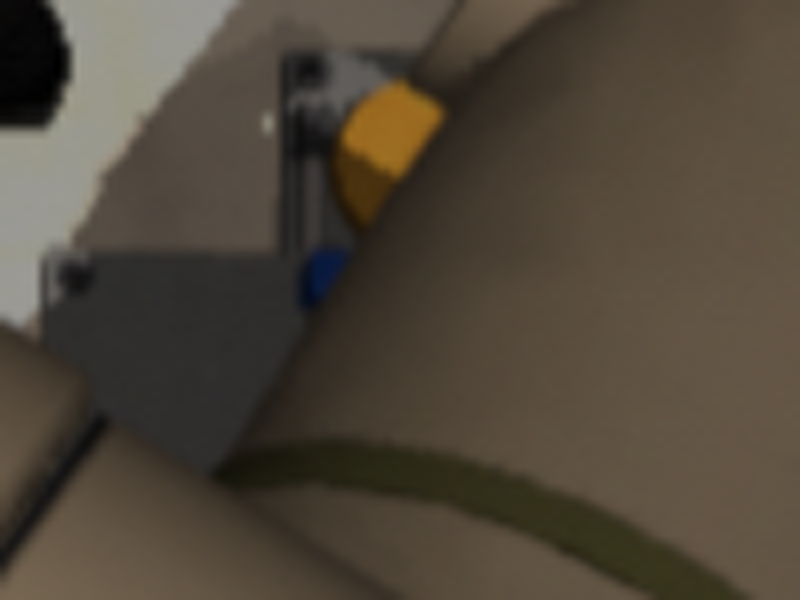

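The arm hides the lane in this view. The three post positions fit a circle with r = 70 mm, pivot (0.545, -0.206), and theta about 1.08. I'll read the fence and rail edges from the first picture.

Run:
```python
from h import *
im=np.load("pics/t.npy")
d=dict(np.load("pics/t1.npz"))
for a,b in((378,386),(390,398)):
    p=im[203:219,a:b].mean(1).round(0).astype(int);print("rail rows203+",a,[tuple(map(int,x)) for x in p])
    p=im[236:252,a:b].mean((1,2)).round(0).astype(int);print("fence rows236+",p.tolist())
s=snap("side");np.savez("pics/s1.npz",**s)
cv2.imwrite("pics/z4.png",cv2.resize(s["color"][170:250,310:420],None,fx=7,fy=7,interpolation=cv2.INTER_CUBIC))
ex=np.array([-.0509,-.9987]);ey=np.array([.9987,-.0509])
pv=np.array([.545,-.206]);L=lambda x,y,z:np.r_[pv+ex*x+ey*(y-.062),z]
pts=[L(-.045,22.2e-3,.04),L(-.045,22.2e-3,.012),L(.045,22.2e-3,.04),L(-.045,-.030,.04),L(.045,-.03,.04)]
print("side",proj(s,pts).round(1).tolist());
pts0=[L(-.045,30.2e-3,.04),L(-.045,30.2e-3,.012),L(-.045,-.03,.04),L(.045,-.03,.04)]
print("top0",proj(d,pts0).round(1).tolist())
```

```text
rail rows203+ 378 [(48, 69, 79), (59, 64, 69), (87, 59, 48), (114, 56, 28), (124, 58, 27), (126, 59, 28), (128, 62, 30), (127, 62, 31), (95, 45, 21), (47, 22, 12), (50, 44, 42), (68, 68, 69), (75, 77, 80), (83, 86, 88), (89, 92, 95), (90, 93, 96)]
fence rows236+ [96, 96, 95, 94, 87, 64, 45, 41, 40, 40, 42, 42, 39, 64, 80, 90]
rail rows203+ 390 [(29, 74, 101), (32, 81, 107), (48, 60, 71), (94, 48, 31), (121, 56, 25), (125, 58, 26), (127, 60, 28), (127, 60, 28), (115, 52, 22), (76, 32, 13), (45, 30, 25), (61, 60, 60), (74, 76, 78), (83, 85, 88), (89, 92, 94), (90, 92, 95)]
fence rows236+ [92, 92, 92, 92, 87, 71, 54, 46, 44, 43, 43, 44, 33, 62, 78, 88]
side [[352.3, 207.4], [352.3, 217.5], [368.9, 193.8], [371.4, 212.2], [387.1, 198.0]]
top0 [[373.3, 211.2], [371.9, 213.0], [373.1, 239.6], [415.6, 240.5]]
```

View pics/z4.png

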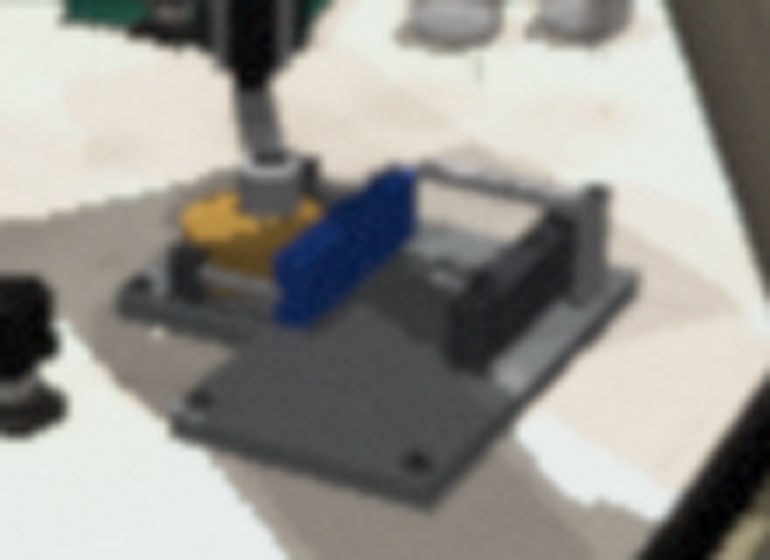

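From the first picture, the rail's top edge is at row 211.5 and the fence's is at 240.8. That puts the starting gap at about 62 mm, so it is about 54 mm now. I'll turn another 0.34 rad, release, rise and check.

{"fn": "step_arm", "kwargs": {
  "increments": [
    {"x":0.6,"y":-0.025,"z":0,"wx":0,"wy":0,"wz":-0.085,"gripper":1.2},
    {"x":0.6,"y":-0.025,"z":0,"wx":0,"wy":0,"wz":-0.085,"gripper":1.2},
    {"x":0.6,"y":-0.025,"z":0,"wx":0,"wy":0,"wz":-0.085,"gripper":1.2},
    {"x":0.6,"y":-0.025,"z":0,"wx":0,"wy":0,"wz":-0.085,"gripper":1.2},
    {"x":0,"y":0,"z":0,"wx":0,"wy":0,"wz":0,"gripper":1.2},
    {"x":0,"y":0,"z":0,"wx":0,"wy":0,"wz":0,"gripper":1.2}
  ]
}}

```text
time_s: 5.25
position: [0.5978, -0.2518, 0.2354]
tool_rot: [[0.679, 0.734, -0.008], [0.734, -0.679, 0.006], [-0.001, -0.01, -1.0]]
ft_force: [-16.6, 15.5, 15.5]
grip_width: 0.0171
```

{"fn": "step_arm", "kwargs": {
  "increments": [
    {"x":0,"y":0,"z":0,"wx":0,"wy":0,"wz":0,"gripper":6},
    {"x":0,"y":0,"z":0,"wx":0,"wy":0,"wz":0,"gripper":6},
    {"x":0,"y":0,"z":0,"wx":0,"wy":0,"wz":0,"gripper":6},
    {"x":0,"y":0,"z":0,"wx":0,"wy":0,"wz":0,"gripper":6},
    {"x":0,"y":0,"z":-3,"wx":0,"wy":0,"wz":0,"gripper":6},
    {"x":0,"y":0,"z":-4,"wx":0,"wy":0,"wz":0,"gripper":6},
    {"x":0,"y":0,"z":-4,"wx":0,"wy":0,"wz":0,"gripper":6}
  ]
}}

```text
time_s: 5.95
position: [0.5993, -0.2543, 0.3457]
tool_rot: [[0.68, 0.733, -0.001], [0.733, -0.68, 0.001], [-0.0, -0.001, -1.0]]
ft_force: [0.0, 0.1, 0.6]
grip_width: 0.0598
```

{"fn": "step_arm", "kwargs": {
  "increments": [
    {"x":2.18,"y":-3.61,"z":0,"wx":0,"wy":0,"wz":0,"gripper":6},
    {"x":2.18,"y":-3.61,"z":0,"wx":0,"wy":0,"wz":0,"gripper":6},
    {"x":2.18,"y":-3.61,"z":0,"wx":0,"wy":0,"wz":0,"gripper":6},
    {"x":2.18,"y":-3.61,"z":0,"wx":0,"wy":0,"wz":0,"gripper":6},
    {"x":2.18,"y":-3.61,"z":0,"wx":0,"wy":0,"wz":0,"gripper":6},
    {"x":2.18,"y":-3.61,"z":0,"wx":0,"wy":0,"wz":0,"gripper":6},
    {"x":2.18,"y":-3.61,"z":0,"wx":0,"wy":0,"wz":0,"gripper":6},
    {"x":2.18,"y":-3.61,"z":0,"wx":0,"wy":0,"wz":0,"gripper":6},
    {"x":2.18,"y":-3.61,"z":0,"wx":0,"wy":0,"wz":0,"gripper":6},
    {"x":2.18,"y":-3.61,"z":0,"wx":0,"wy":0,"wz":0,"gripper":6},
    {"x":2.18,"y":-3.61,"z":0,"wx":0,"wy":0,"wz":0,"gripper":6},
    {"x":0,"y":0,"z":0,"wx":0,"wy":0,"wz":0.11,"gripper":6},
    {"x":0,"y":0,"z":0,"wx":0,"wy":0,"wz":0.11,"gripper":6},
    {"x":0,"y":0,"z":0,"wx":0,"wy":0,"wz":0.11,"gripper":6},
    {"x":0,"y":0,"z":0,"wx":0,"wy":0,"wz":0.11,"gripper":6}
  ]
}}

```text
time_s: 7.45
position: [0.4713, 0.1917, 0.3447]
tool_rot: [[0.929, 0.37, 0.0], [0.37, -0.929, 0.0], [0.0, 0.0, -1.0]]
ft_force: [-0.3, -0.4, 0.5]
grip_width: 0.0602
```

```bash
cat > gap.py <<'E'
from h import *
d=snap("top");np.savez("pics/t2.npz",**d);im=d["color"]
b=im[...,0].astype(float)-im[...,2];g=cv2.cvtColor(im,cv2.COLOR_BGR2GRAY)
ey=np.array([.9987,-.0509])
for a,c in((377,400),(377,388),(389,400)):
    r,e1=edge(b,a,c,213,224,sign=-1);f,e2=edge(g,a,c,238,245,sign=-1)
    R=onz(d,r,.04)[:,:2]@ey;F=onz(d,f,.04)[:,:2]@ey
    print(r[:,1].round(2),f[:,1].round(2),e1.round(2),e2.round(2),"gap",((R-F)*1000).round(2))
for a in (378,390):
    print([tuple(map(int,x)) for x in im[208:224,a:a+8].mean(1).round(0)])
cv2.imwrite("pics/z5.png",cv2.resize(im[176:262,332:442],None,fx=7,fy=6.9,interpolation=cv2.INTER_CUBIC))
E
python3 gap.py
```

```text
[217.35 217.51] [240.72 241.28] 0.01 0.06 gap [49.51 50.41]
[217.37 217.41] [240.85 240.77] 0.01 0.02 gap [49.75 49.52]
[217.42 217.53] [240.87 241.39] 0.01 0.05 gap [49.71 50.61]
[(28, 77, 98), (32, 67, 82), (52, 53, 58), (107, 56, 36), (134, 64, 30), (138, 66, 31), (139, 67, 32), (140, 68, 33), (133, 63, 29), (91, 41, 18), (52, 37, 31), (70, 68, 68), (86, 89, 91), (95, 99, 101), (99, 102, 105), (99, 102, 105)]
[(41, 109, 138), (46, 103, 127), (57, 85, 101), (104, 67, 59), (131, 62, 32), (136, 63, 29), (137, 66, 31), (139, 67, 32), (138, 67, 33), (97, 45, 22), (48, 27, 20), (64, 62, 62), (81, 82, 85), (89, 92, 95), (95, 98, 101), (96, 99, 102)]
```

View pics/z5.png

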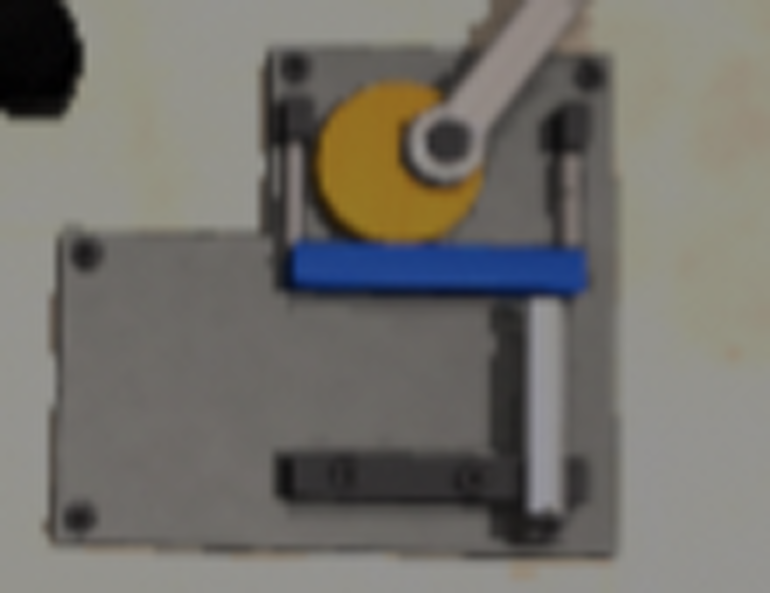

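The lever is now swung up. The rail's top edge is at row 217.4 and the fence's at 241, so the gap is about 50 mm, and by turn angle about 50.5 to 51 mm, which is inside the band. Next I'll grasp the gauge by its tab.

{"fn": "step_arm", "kwargs": {
  "increments": [
    {"x":0,"y":0,"z":3.4,"wx":0,"wy":0,"wz":0,"gripper":6},
    {"x":0,"y":0,"z":3.4,"wx":0,"wy":0,"wz":0,"gripper":6},
    {"x":0,"y":0,"z":3.4,"wx":0,"wy":0,"wz":0,"gripper":6},
    {"x":0,"y":0,"z":2.6,"wx":0,"wy":0,"wz":0,"gripper":6},
    {"x":0,"y":0,"z":1.5,"wx":0,"wy":0,"wz":0,"gripper":6},
    {"x":0,"y":0,"z":0,"wx":0,"wy":0,"wz":0,"gripper":6},
    {"x":0,"y":0,"z":0,"wx":0,"wy":0,"wz":0,"gripper":1},
    {"x":0,"y":0,"z":0,"wx":0,"wy":0,"wz":0,"gripper":1},
    {"x":0,"y":0,"z":0,"wx":0,"wy":0,"wz":0,"gripper":1},
    {"x":0,"y":0,"z":0,"wx":0,"wy":0,"wz":0,"gripper":1},
    {"x":0,"y":0,"z":0,"wx":0,"wy":0,"wz":0,"gripper":1},
    {"x":0,"y":0,"z":0,"wx":0,"wy":0,"wz":0,"gripper":1},
    {"x":0,"y":0,"z":0,"wx":0,"wy":0,"wz":0,"gripper":1}
  ],
  "newtons": 50
}}

```text
time_s: 8.8
position: [0.4714, 0.1917, 0.2028]
tool_rot: [[0.927, 0.374, 0.002], [0.374, -0.927, 0.0], [0.002, 0.0, -1.0]]
ft_force: [-1.0, 0.0, 6.4]
grip_width: 0.0171
```

{"fn": "step_arm", "kwargs": {
  "increments": [
    {"x":0,"y":0,"z":-1.5,"wx":0,"wy":0,"wz":0,"gripper":1},
    {"x":0,"y":0,"z":-2.5,"wx":0,"wy":0,"wz":0,"gripper":1},
    {"x":-0.89,"y":2.66,"z":0,"wx":0,"wy":0,"wz":0,"gripper":1},
    {"x":-0.89,"y":2.66,"z":0,"wx":0,"wy":0,"wz":0,"gripper":1},
    {"x":-0.89,"y":2.66,"z":0,"wx":0,"wy":0,"wz":0,"gripper":1},
    {"x":-0.89,"y":2.66,"z":0,"wx":0,"wy":0,"wz":0,"gripper":1},
    {"x":-0.89,"y":2.66,"z":0,"wx":0,"wy":0,"wz":0,"gripper":1},
    {"x":-0.89,"y":2.66,"z":0,"wx":0,"wy":0,"wz":0,"gripper":1},
    {"x":-0.89,"y":2.66,"z":0,"wx":0,"wy":0,"wz":0,"gripper":1},
    {"x":-0.89,"y":2.66,"z":0,"wx":0,"wy":0,"wz":0,"gripper":1},
    {"x":0,"y":0,"z":0,"wx":0,"wy":0,"wz":0.073,"gripper":1},
    {"x":0,"y":0,"z":0,"wx":0,"wy":0,"wz":0.073,"gripper":1},
    {"x":0,"y":0,"z":0,"wx":0,"wy":0,"wz":0.073,"gripper":1},
    {"x":0,"y":0,"z":0,"wx":0,"wy":0,"wz":0.073,"gripper":1},
    {"x":0,"y":0,"z":0,"wx":0,"wy":0,"wz":0.073,"gripper":1},
    {"x":0,"y":0,"z":0,"wx":0,"wy":0,"wz":0.073,"gripper":1},
    {"x":0,"y":0,"z":0,"wx":0,"wy":0,"wz":0,"gripper":1}
  ]
}}

```text
time_s: 10.5
position: [0.4847, -0.0323, 0.2419]
tool_rot: [[0.998, -0.055, 0.0], [-0.055, -0.998, 0.0], [0.0, -0.0, -1.0]]
ft_force: [-0.0, -1.3, -3.1]
grip_width: 0.0174
```

```bash
cat > look.py <<'E'
import sys
from h import *
n=sys.argv[1]
d=snap("top");s=snap("side");np.savez(f"pics/{n}t.npz",**d);np.savez(f"pics/{n}s.npz",**s)
a=cv2.resize(d["color"][150:270,250:450],None,fx=4,fy=2.5*1.0 if 0 else 4,interpolation=cv2.INTER_CUBIC)
b=cv2.resize(s["color"][165:285,270:430],None,fx=3.5,fy=3.5,interpolation=cv2.INTER_CUBIC)
cv2.imwrite(f"pics/{n}t.png",a[:300*2]);cv2.imwrite(f"pics/{n}s.png",b)
o=env.observe();R=o["tool_rot"];print(o["position"].round(4),"jaw yaw",np.degrees(np.arctan2(R[1,0],R[0,0])).round(2),o["ft_force"].round(1))
hsv=cv2.cvtColor(d["color"],cv2.COLOR_BGR2HSV);m=cv2.inRange(hsv,(4,150,50),(22,255,255));m[:, :230]=0;m[:180]=0;m[:,415:]=0;m[270:]=0
cs=sorted(cv2.findContours(m,0,2)[0],key=cv2.contourArea)[-3:]
for c in cs:print("orange",cv2.boundingRect(c),cv2.contourArea(c))
E
python3 look.py a
```

```text
[ 0.4847 -0.0323  0.2418] jaw yaw -3.03 [-0.   0.3 -2.1]
orange (298, 235, 6, 4) 1.5
orange (347, 216, 19, 24) 247.0
orange (377, 188, 24, 23) 287.5
```

View pics/at.png

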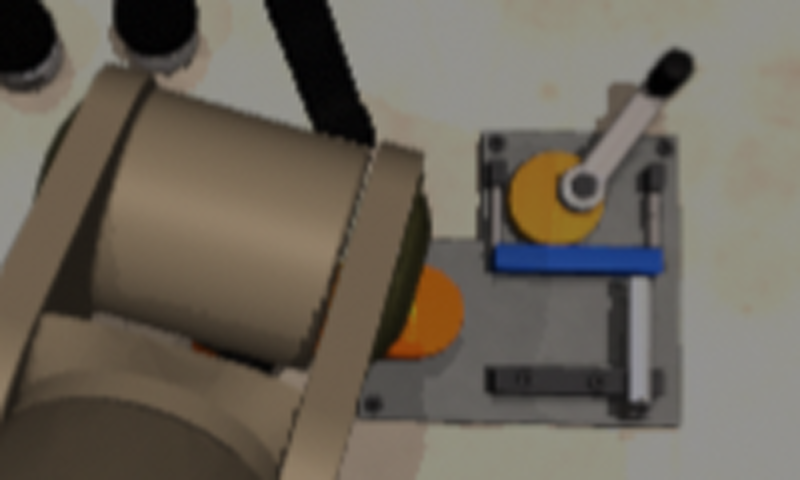

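The nose pokes out at about px (366, 227), the lane is clear, and the jars are untouched. I'll check the nose position against the prediction.

Run:
```python
from h import *
d=dict(np.load("pics/at.npz"));im=d["color"];hsv=cv2.cvtColor(im,cv2.COLOR_BGR2HSV)
ex=np.array([-.0523,-.9986]);ey=np.array([.9986,-.0523])
tcp=np.array([.4847,-.0323]);R=np.array([-.053,-.9986])
zt=.2418-.2028+.02
m=cv2.inRange(hsv,(4,150,50),(22,255,255));m[:, :352]=0;m[:200]=0;m[:,372:]=0;m[250:]=0
c=max(cv2.findContours(m,0,1)[0],key=cv2.contourArea)[:,0].astype(float)
c=c[(c[:,0]>354)&(c[:,1]<232)]
P=onz(d,c,zt)[:,:2];L=np.c_[P@ex,P@ey]*1000
# circle r=24: least squares
from scipy.optimize import least_squares
s=least_squares(lambda q:np.hypot(L[:,0]-q[0],L[:,1]-q[1])-24,L.mean(0)-[15,0]);print("nose centre lane mm (ex,ey)",s.x.round(1),"res",np.abs(s.fun).mean().round(2),len(L))
t=np.array([tcp@ex,tcp@ey])*1000;print("tab",t.round(1),"expected nose centre",(t+[86,0]).round(1))
# fence/rail ey from the camera
b=im[...,0].astype(float)-im[...,2];g=cv2.cvtColor(im,cv2.COLOR_BGR2GRAY)
r,_=edge(b,377,400,213,224,sign=-1);f,_=edge(g,377,400,238,245,sign=-1)
print("rail ey",(onz(d,r,.04)[:,:2]@ey*1000).round(1),"fence",(onz(d,f,.04)[:,:2]@ey*1000).round(1))
print("jars",onz(d,[[0,0]],0).shape)
```

```text
nose centre lane mm (ex,ey) [ 89.5 484.7] res 0.66 21
tab [  6.9 485.7] expected nose centre [ 92.9 485.7]
rail ey [510.3 511.1] fence [460.4 460.8]
jars (1, 3)
```

The nose and the lane's middle agree to within 1 mm (ey 485.7). I'll lower to just above the bed and advance gently.

{"fn": "step_arm", "kwargs": {
  "increments": [
    {"x":0,"y":0,"z":1.2,"wx":0,"wy":0,"wz":0,"gripper":1},
    {"x":0,"y":0,"z":1.0,"wx":0,"wy":0,"wz":0,"gripper":1},
    {"x":0,"y":0,"z":0.4,"wx":0,"wy":0,"wz":0,"gripper":1},
    {"x":0,"y":0.4,"z":0,"wx":0,"wy":0,"wz":0,"gripper":1},
    {"x":0,"y":0.4,"z":0,"wx":0,"wy":0,"wz":0,"gripper":1},
    {"x":0,"y":0.4,"z":0,"wx":0,"wy":0,"wz":0,"gripper":1},
    {"x":0,"y":0.4,"z":0,"wx":0,"wy":0,"wz":0,"gripper":1},
    {"x":0,"y":0.4,"z":0,"wx":0,"wy":0,"wz":0,"gripper":1},
    {"x":0,"y":0.4,"z":0,"wx":0,"wy":0,"wz":0,"gripper":1},
    {"x":0,"y":0.3,"z":0,"wx":0,"wy":0,"wz":0,"gripper":1},
    {"x":0,"y":0.3,"z":0,"wx":0,"wy":0,"wz":0,"gripper":1}
  ]
}}

```text
time_s: 11.7
position: [0.4831, -0.0626, 0.2157]
tool_rot: [[0.998, -0.055, 0.0], [-0.055, -0.998, 0.0], [0.0, -0.0, -1.0]]
ft_force: [0.1, -0.7, -2.3]
grip_width: 0.0174
```

{"fn": "step_arm", "kwargs": {
  "increments": [
    {"x":0,"y":0.3,"z":0,"wx":0,"wy":0,"wz":0,"gripper":1},
    {"x":0,"y":0.3,"z":0,"wx":0,"wy":0,"wz":0,"gripper":1},
    {"x":0,"y":0.3,"z":0,"wx":0,"wy":0,"wz":0,"gripper":1},
    {"x":0,"y":0.3,"z":0,"wx":0,"wy":0,"wz":0,"gripper":1},
    {"x":0,"y":0.3,"z":0,"wx":0,"wy":0,"wz":0,"gripper":1}
  ]
}}

```text
time_s: 12.2
position: [0.4823, -0.0775, 0.2157]
tool_rot: [[0.998, -0.055, 0.0], [-0.055, -0.998, -0.0], [0.0, 0.0, -1.0]]
ft_force: [1.0, -0.4, -3.0]
grip_width: 0.0172
```

{"fn": "step_arm", "kwargs": {
  "increments": [
    {"x":0,"y":0.3,"z":0,"wx":0,"wy":0,"wz":0,"gripper":1},
    {"x":0,"y":0.3,"z":0,"wx":0,"wy":0,"wz":0,"gripper":1},
    {"x":0,"y":0.3,"z":0,"wx":0,"wy":0,"wz":0,"gripper":1},
    {"x":0,"y":0.3,"z":0,"wx":0,"wy":0,"wz":0,"gripper":1},
    {"x":0,"y":0.3,"z":0,"wx":0,"wy":0,"wz":0,"gripper":1}
  ]
}}

```text
time_s: 12.7
position: [0.4815, -0.0925, 0.2157]
tool_rot: [[0.998, -0.055, -0.0], [-0.055, -0.998, -0.0], [-0.0, 0.0, -1.0]]
ft_force: [0.1, 0.4, -1.7]
grip_width: 0.0173
```

{"fn": "step_arm", "kwargs": {
  "increments": [
    {"x":0,"y":0.3,"z":0,"wx":0,"wy":0,"wz":0,"gripper":1},
    {"x":0,"y":0.3,"z":0,"wx":0,"wy":0,"wz":0,"gripper":1},
    {"x":0,"y":0.3,"z":0,"wx":0,"wy":0,"wz":0,"gripper":1},
    {"x":0,"y":0.3,"z":0,"wx":0,"wy":0,"wz":0,"gripper":1},
    {"x":0,"y":0.3,"z":0,"wx":0,"wy":0,"wz":0,"gripper":1}
  ]
}}

```text
time_s: 13.2
position: [0.4806, -0.1075, 0.2157]
tool_rot: [[0.998, -0.055, -0.0], [-0.055, -0.998, 0.0], [-0.0, -0.0, -1.0]]
ft_force: [0.5, 0.3, -2.6]
grip_width: 0.0173
```

{"fn": "step_arm", "kwargs": {
  "increments": [
    {"x":0,"y":0.3,"z":0,"wx":0,"wy":0,"wz":0,"gripper":1},
    {"x":0,"y":0.3,"z":0,"wx":0,"wy":0,"wz":0,"gripper":1},
    {"x":0,"y":0.3,"z":0,"wx":0,"wy":0,"wz":0,"gripper":1},
    {"x":0,"y":0.3,"z":0,"wx":0,"wy":0,"wz":0,"gripper":1}
  ]
}}

```text
time_s: 13.6
position: [0.48, -0.1195, 0.2157]
tool_rot: [[0.998, -0.055, -0.0], [-0.055, -0.998, 0.0], [-0.0, -0.0, -1.0]]
ft_force: [1.1, -0.5, -1.7]
grip_width: 0.0174
```

{"fn": "step_arm", "kwargs": {
  "increments": [
    {"x":0,"y":0.1,"z":0,"wx":0,"wy":0,"wz":0,"gripper":1},
    {"x":0,"y":0.1,"z":0,"wx":0,"wy":0,"wz":0,"gripper":1},
    {"x":0,"y":0.1,"z":0,"wx":0,"wy":0,"wz":0,"gripper":1},
    {"x":0,"y":0.1,"z":0,"wx":0,"wy":0,"wz":0,"gripper":1}
  ]
}}

```text
time_s: 14.0
position: [0.4798, -0.1232, 0.2157]
tool_rot: [[0.998, -0.055, 0.0], [-0.055, -0.998, 0.0], [0.0, -0.0, -1.0]]
ft_force: [0.1, 0.3, -1.8]
grip_width: 0.0171
```

```bash
python3 look.py b
```

```text
[ 0.4798 -0.1233  0.2157] jaw yaw -3.15 [ 0.7  0.1 -1.7]
orange (387, 188, 8, 4) 11.0
```

View pics/bs.png

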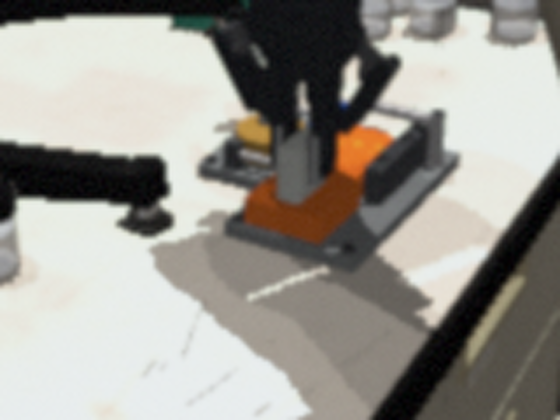

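The gauge is in the lane just short of its shoulder, with no side force. I'll creep the last millimetres and watch the force.

{"fn": "step_arm", "kwargs": {
  "increments": [
    {"x":0,"y":0.1,"z":0,"wx":0,"wy":0,"wz":0,"gripper":1},
    {"x":0,"y":0.1,"z":0,"wx":0,"wy":0,"wz":0,"gripper":1},
    {"x":0,"y":0.1,"z":0,"wx":0,"wy":0,"wz":0,"gripper":1}
  ]
}}

```text
time_s: 14.4
position: [0.4796, -0.1263, 0.2157]
tool_rot: [[0.998, -0.055, -0.0], [-0.055, -0.998, 0.0], [-0.0, -0.0, -1.0]]
ft_force: [-0.1, -0.4, -1.7]
grip_width: 0.0173
```

{"fn": "step_arm", "kwargs": {
  "increments": [
    {"x":0,"y":0.1,"z":0,"wx":0,"wy":0,"wz":0,"gripper":1}
  ]
}}

```text
time_s: 14.5
position: [0.4796, -0.1273, 0.2157]
tool_rot: [[0.998, -0.055, 0.0], [-0.055, -0.998, -0.0], [0.0, 0.0, -1.0]]
ft_force: [-0.4, -0.7, -2.7]
grip_width: 0.0172
```

{"fn": "step_arm", "kwargs": {
  "increments": [
    {"x":0,"y":0.05,"z":0,"wx":0,"wy":0,"wz":0,"gripper":1},
    {"x":0,"y":0,"z":0,"wx":0,"wy":0,"wz":0,"gripper":1}
  ]
}}

```text
time_s: 14.7
position: [0.4795, -0.1278, 0.2157]
tool_rot: [[0.998, -0.055, -0.0], [-0.055, -0.998, 0.0], [-0.0, -0.0, -1.0]]
ft_force: [-0.1, 0.1, -2.4]
grip_width: 0.0172
```

{"fn": "step_arm", "kwargs": {
  "increments": [
    {"x":0,"y":0.05,"z":0,"wx":0,"wy":0,"wz":0,"gripper":1},
    {"x":0,"y":0.05,"z":0,"wx":0,"wy":0,"wz":0,"gripper":1}
  ]
}}

```text
time_s: 14.9
position: [0.4794, -0.1287, 0.2157]
tool_rot: [[0.998, -0.055, -0.0], [-0.055, -0.998, 0.0], [-0.0, -0.0, -1.0]]
ft_force: [-0.6, -0.3, -2.1]
grip_width: 0.0171
```

{"fn": "step_arm", "kwargs": {
  "increments": [
    {"x":0,"y":0.05,"z":0,"wx":0,"wy":0,"wz":0,"gripper":1}
  ]
}}

```text
time_s: 15.0
position: [0.4794, -0.1292, 0.2157]
tool_rot: [[0.998, -0.055, -0.0], [-0.055, -0.998, 0.0], [-0.0, -0.0, -1.0]]
ft_force: [0.8, 0.1, -0.8]
grip_width: 0.0167
```

{"fn": "step_arm", "kwargs": {
  "increments": [
    {"x":0,"y":0.05,"z":0,"wx":0,"wy":0,"wz":0,"gripper":1}
  ]
}}

```text
time_s: 15.1
position: [0.4794, -0.1297, 0.2157]
tool_rot: [[0.998, -0.055, 0.0], [-0.055, -0.998, -0.0], [0.0, 0.0, -1.0]]
ft_force: [0.5, -0.5, -3.1]
grip_width: 0.0171
```

{"fn": "step_arm", "kwargs": {
  "increments": [
    {"x":0,"y":0.05,"z":0,"wx":0,"wy":0,"wz":0,"gripper":1}
  ]
}}

```text
time_s: 15.2
position: [0.4794, -0.13, 0.2158]
tool_rot: [[0.998, -0.055, -0.0], [-0.055, -0.998, 0.001], [-0.0, -0.001, -1.0]]
ft_force: [0.5, 4.4, -0.7]
grip_width: 0.0171
```

{"fn": "step_arm", "kwargs": {
  "increments": [
    {"x":0,"y":0.05,"z":0,"wx":0,"wy":0,"wz":0,"gripper":1}
  ]
}}

```text
time_s: 15.3
position: [0.4793, -0.1302, 0.2158]
tool_rot: [[0.998, -0.055, -0.0], [-0.055, -0.998, 0.001], [-0.0, -0.001, -1.0]]
ft_force: [0.4, 8.2, 0.8]
grip_width: 0.0174
```

{"fn": "step_arm", "kwargs": {
  "increments": [
    {"x":0,"y":0.05,"z":0,"wx":0,"wy":0,"wz":0,"gripper":1}
  ]
}}

```text
time_s: 15.4
position: [0.4793, -0.1304, 0.2158]
tool_rot: [[0.998, -0.055, -0.0], [-0.055, -0.998, 0.002], [-0.0, -0.002, -1.0]]
ft_force: [1.3, 10.1, 2.2]
grip_width: 0.0174
```

Contact at about 10 N, 2.5 mm beyond nominal, which matches the camera's nose offset. I'll relieve the push, lower onto the bed and let go.

{"fn": "step_arm", "kwargs": {
  "increments": [
    {"x":0,"y":-0.1,"z":0,"wx":0,"wy":0,"wz":0,"gripper":1},
    {"x":0,"y":0,"z":0.05,"wx":0,"wy":0,"wz":0,"gripper":1},
    {"x":0,"y":0,"z":0.04,"wx":0,"wy":0,"wz":0,"gripper":1},
    {"x":0,"y":0,"z":0,"wx":0,"wy":0,"wz":0,"gripper":1}
  ]
}}

```text
time_s: 15.8
position: [0.4793, -0.1299, 0.2149]
tool_rot: [[0.998, -0.055, -0.0], [-0.055, -0.998, 0.001], [-0.0, -0.001, -1.0]]
ft_force: [-0.3, 5.3, 1.4]
grip_width: 0.0172
```

{"fn": "step_arm", "kwargs": {
  "increments": [
    {"x":0,"y":0,"z":0,"wx":0,"wy":0,"wz":0,"gripper":2.2},
    {"x":0,"y":0,"z":0,"wx":0,"wy":0,"wz":0,"gripper":3},
    {"x":0,"y":0,"z":0,"wx":0,"wy":0,"wz":0,"gripper":4},
    {"x":0,"y":0,"z":0,"wx":0,"wy":0,"wz":0,"gripper":5},
    {"x":0,"y":0,"z":0,"wx":0,"wy":0,"wz":0,"gripper":5},
    {"x":0,"y":0,"z":-2,"wx":0,"wy":0,"wz":0,"gripper":5},
    {"x":0,"y":0,"z":-4,"wx":0,"wy":0,"wz":0,"gripper":5},
    {"x":0,"y":0,"z":-4,"wx":0,"wy":0,"wz":0,"gripper":5},
    {"x":0,"y":0,"z":-4,"wx":0,"wy":0,"wz":0,"gripper":5},
    {"x":0,"y":-4,"z":-2,"wx":0,"wy":0,"wz":0,"gripper":5},
    {"x":0,"y":-4.5,"z":0,"wx":0,"wy":0,"wz":0,"gripper":5},
    {"x":0,"y":-4.5,"z":0,"wx":0,"wy":0,"wz":0,"gripper":5},
    {"x":0,"y":-4.5,"z":0,"wx":0,"wy":0,"wz":0,"gripper":5},
    {"x":0,"y":-4.5,"z":0,"wx":0,"wy":0,"wz":0,"gripper":5},
    {"x":0,"y":-4.5,"z":0,"wx":0,"wy":0,"wz":0,"gripper":5},
    {"x":0,"y":0,"z":0,"wx":0,"wy":0,"wz":0,"gripper":5}
  ]
}}

```text
time_s: 17.4
position: [0.4934, 0.1385, 0.3748]
tool_rot: [[0.999, -0.05, 0.0], [-0.05, -0.999, 0.001], [-0.0, -0.001, -1.0]]
ft_force: [-0.6, -1.5, 0.6]
grip_width: 0.0501
```

```bash
python3 look.py c
python3 - <<'E'
from h import *
d=dict(np.load("pics/ct.npz"));im=d["color"];hsv=cv2.cvtColor(im,cv2.COLOR_BGR2HSV)
cv2.imwrite("pics/c2.png",cv2.resize(im[176:262,332:442],None,fx=7,fy=6.9,interpolation=cv2.INTER_CUBIC))
m=cv2.inRange(hsv,(4,150,50),(22,255,255));m[:213]=0;m[:,:335]=0;m[:,425:]=0;m[255:]=0
c=max(cv2.findContours(m,0,1)[0],key=cv2.contourArea)[:,0].astype(float)
P=onz(d,c,.032)[:,:2];ex=np.array([-.0523,-.9986]);ey=np.array([.9986,-.0523])
L=np.c_[P@ex-.1322,P@ey-.4857]*1000;print("gauge extents from mouth/mid mm",L.min(0).round(1),L.max(0).round(1))
b=im[...,0].astype(float)-im[...,2]
r,e=edge(b,377,400,213,224,sign=-1);print("rail row",r[:,1].round(2),e)
E
```

```text
[0.4938 0.1351 0.3747] jaw yaw -3.03 [ 0.  -1.2 -0.2]
orange (377, 188, 24, 23) 287.0
orange (344, 215, 63, 28) 1455.5
gauge extents from mouth/mid mm [-61.  -28.4] [71.3 30.4]
rail row [217.37 217.99] 0.0572052
```

View pics/c2.png

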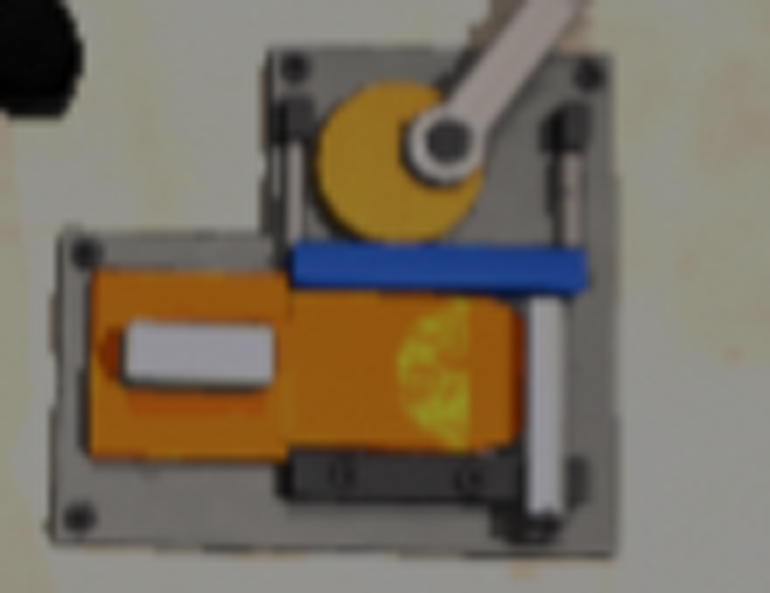

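The gauge lies in the lane with its shoulder step at zoom x≈288, right at the ends of the rail (292) and fence (280). The rail hasn't moved and the robot is clear. I'll hand in.

```bash
python3 -c "
from h import *
print(env.observe()['time_s'], env.close_job())"
```

```text
the job is handed in; nothing more can be done
17.5 None
```

I set the lane to the gauge, slid the gauge in until its shoulder touched the rail ends, let go and handed the job in at 17.5 s. No verdict came back, so the figures below are my own measurements.

- **Lane setting:** I gripped the post and turned the eccentric about 1.13 rad, to roughly 1.41 rad. The camera gave gaps from 49.5 to 50.6 mm and the turn angle gave about 50.5 to 51 mm. Both lie inside the 48.5 to 52.5 mm band, and this was set before the gauge came near the lane.
- **Sliding in:** I carried the gauge by its tab and slid it in just above the bed. Side forces stayed around 1 N until the shoulder touched. Contact built to about 10 N, after which I backed off, lowered the gauge onto the bed and released it.
- **Contact point:** contact came about 2.5 mm later than I had calculated. The camera had already shown the nose about 3.4 mm behind where the grasp implied, so the two agree.
- **Final check:** the last picture shows the shoulder against both rail ends. The gauge's rear edge is 61 mm behind the mouth, which puts the shoulder at about −1 mm. The mouth end of the rail had not moved. The far-end edge reading rose about 0.5 px, which I put down to the orange gauge now beside it. The arm is clear of everything.
- **Jars:** I didn't measure their positions again at the end. No move came within about 10 cm of them by my estimate, and the two jars visible in the mid-task picture were standing.

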